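# Clear the comic artist's light box into the desk trays

### The arm

A 6-joint arm with a two-finger parallel gripper is mounted at the origin on the work surface. World frame = base frame: x ahead of the robot, y to its left, z up, the work surface at z = 0. Lengths are in m, angles in rad, forces in N, time in s.
With the tool pointing down it reaches from about 0.35 to 0.975 m from the base axis. Payload 7.1 kg.
Tool frame: the origin (TCP) lies midway between the tips of the shut fingers; the grasp point (between the pads) lies 19 mm behind it; z points along the fingers, x is the direction in which the jaws open and shut, and the axes are right-handed (so a half turn about z gives the same grasp; the last joint's range is limited). The gripper opens to 88 mm and grips with 3 to 60 N. Pads are 20 mm wide; open, the fingers measure 115 mm over their backs; the gripper's body (75 mm by 178 mm) begins 61 mm behind the grasp point.
Start: joints at [-0.019, 0.423, 1.63, -0, 1.089, -0.019], TCP at [0.625, 0, 0.197] pointing down, gripper open.
Joint ranges: [-3, 3], [-0.9, 2.11], [0.09, 2.58], [-1.31, 4.45], [0.11, 2.69], [-2.54, 2.54]. Speed limits (rad/s): [2.39, 2.39, 3.01, 3.14, 3.14, 3.14].

### API

Orientations are given as a unit quaternion [w, x, y, z].
In Python, from station import move_pose, movel, movej, command_gripper, wait, inverse_kinematics, read_camera, camera_info, MotionError, job_done, get_time, get_joint_pos, get_qvel, get_effort, get_tcp_pos, get_ee_rot, get_ft_force, get_ft_torque, get_grip_width gives the robot as it stands. Calls block until the motion is done:
- move_pose(position, orientation): joint-space move of the TCP to a pose.
- movel(position, frame=None, v=0.15, until_force=None): straight line of the TCP; frame=None keeps the orientation; v is the mean speed in m/s. With until_force (N) it stops when the force on the tool has changed by that much, and returns True; else False.
- movej(angles): joint-space move.
- command_gripper(opening): opening from 0.0 (shut) to 1.0 (fully open); the grip force is fixed at half the most; returns when the fingers have stopped.
- wait(seconds).
- inverse_kinematics(position, orientation): joint angles nearest the present ones, or None.
- read_camera(name): name is "scene" or "side" or "wrist"; returns the picture (384x512x3 uint8, red, green, blue); there is no depth.
- camera_info(name): a dict with "intrinsics" (3x3 intrinsics, pixels), "T" (4x4, takes a point from camera to world coordinates); the wrist camera has in their place "tool_from_camera" (4x4, takes a point from camera to tool coordinates, whose origin is the TCP and whose axes are the tool frame's). Camera axes: x right, y up, looking along -z (the intrinsics and any distortion apply to the point x, -y, -z); pixel columns grow to the right and rows downward; lengths in m; the calibration is good to about 2 mm. A picture is of the moment at which its call begins: read the wrist's pose just before it. camera_info takes no time and is no camera call.
A pose or a line that the arm cannot do raises MotionError and nothing moves.
- job_done(): hands the job in, once; it reports no verdict.
Readings, each from a call of its own:
- get_time(): time.
- get_joint_pos(): joint angles.
- get_qvel(): joint speeds.
- get_effort(): joint torques, N m.
- get_tcp_pos(): TCP position.
- get_ee_rot(): TCP orientation.
- get_ft_force(): force on the tool from outside, world axes, zero at the start.
- get_ft_torque(): the same for the moment, N m.
- get_grip_width(): opening from 0.0 (shut) to 1.0 (fully open).
Only numpy, scipy, OpenCV 4.12 (cv2) and the standard library are available. Lean on these libraries where they do the work, as an engineer would, in place of code of your own. Each camera call takes 0.05 s, during which the arm holds its last target. There are 200 camera calls.

### The job

The page is finished, so clear the four stray drawing things off the light box and sort them into the desk trays with their own kind: the two markers lying flat in the blue tray, the ink bottle standing upright in the orange one, the eraser lying flat in the green one, all resting on the tray floor with nothing stacked or propped on a rim. Keep glass ink bottles upright and set them down without dropping them. What is already in the trays stays in them, and leave the mug of pens, and the tape roll, gouache jar and steel paperweight that hold the page down, where they are.

Things in the scene. Friction and masses are not known exactly. Their poses are not given: they have to be found in the camera images.
- lightbox: white light box with a finished comic page on it, fixed, 300 (its x) x 400 (its y) x 35 mm high, flat top. Origin at the centre of its underside, so its top is at 35 mm.
- marker_a_c (a point): red-capped drawing marker with a square barrel, 125 long x 15 x 15 mm, about 22 g; stray, lying on the light box. Point at its centre, 7.5 mm above its underside; x along the marker towards its coloured cap, z up.
- marker_b_c (a point): blue-capped drawing marker with a square barrel, 125 long x 15 x 15 mm, about 22 g; stray, lying on the light box. Point at its centre, 7.5 mm above its underside; x along the marker towards its coloured cap, z up.
- ink_a_c (a point): glass ink bottle, black ink: round body 36 mm across and 33 mm tall, then a shoulder up to 41 mm, and a black screw cap 24 mm across from 41 to 60 mm above its base; 60 mm tall in all, about 80 g, closed; stray, standing on the light box. Point on its axis, half-way up (30 mm above the base); z up.
- eraser_a_c (a point): white eraser in a blue paper sleeve, 50 x 20 x 13 mm, about 22 g; stray, lying on the light box. Point at its centre, 6.5 mm above its underside; x along its 50 mm length, y along its 20 mm width, z up.
- tray_markers: Shallow open blue desk tray for markers, fixed to the desk: outside 170 (its x) x 130 (its y) x 28 mm high, walls and floor 4 mm, so inside 162 x 122 mm and 24 mm deep. Origin at the centre of its underside, z up; its x points away from the robot to within 0.1 rad. A marker already lies along it close to the wall on its -y side (about 46 mm from its middle). It may stand in any of four places (left or right of the light box, nearer or farther).
- tray_inks: Shallow open orange desk tray for ink bottles, fixed to the desk: outside 170 (its x) x 130 (its y) x 28 mm high, walls and floor 4 mm, so inside 162 x 122 mm and 24 mm deep. Origin at the centre of its underside, z up; its x points away from the robot to within 0.1 rad. An ink bottle already stands about 50 mm to the -x side of its middle. It may stand in any of four places (left or right of the light box, nearer or farther).
- tray_erasers: Shallow open green desk tray for erasers, fixed to the desk: outside 170 (its x) x 130 (its y) x 28 mm high, walls and floor 4 mm, so inside 162 x 122 mm and 24 mm deep. Origin at the centre of its underside, z up; its x points away from the robot to within 0.1 rad. An eraser already lies across it, about 50 mm to the -x side of its middle. It may stand in any of four places (left or right of the light box, nearer or farther).
- marker_s_c (a point): green-capped drawing marker with a square barrel, 125 long x 15 x 15 mm, about 22 g; already in the blue tray, stays there. Point at its centre, 7.5 mm above its underside; x along the marker towards its coloured cap, z up.
- ink_s_c (a point): glass ink bottle, red ink: round body 36 mm across and 33 mm tall, then a shoulder up to 41 mm, and a black screw cap 24 mm across from 41 to 60 mm above its base; 60 mm tall in all, about 80 g, closed; already in the orange tray, stays there. Point on its axis, half-way up (30 mm above the base); z up.
- eraser_s_c (a point): white eraser in a blue paper sleeve, 50 x 20 x 13 mm, about 22 g; already in the green tray, stays there. Point at its centre, 6.5 mm above its underside; x along its 50 mm length, y along its 20 mm width, z up.
- tape: bystander: roll of tape lying flat on the light box, holding the page down: 84 mm across, hole 68 mm, 24 mm high, loose. Origin at the centre of its underside.
- mug: bystander: white mug of pens standing on the desk in the one of the four places beside the light box that has no tray: 78 mm across, 95 mm high, its pens reach 172 mm above the desk and lean no further than the rim; handle on its y side out to 65 mm from the axis. Loose, 0.45 kg. Origin at the centre of its underside.
- weight: bystander: round steel paperweight with a brass band, standing on the light box, 40 mm across, 30 mm high, loose, 0.28 kg. Origin at the centre of its underside.
- jar: bystander: closed gouache jar standing on the light box, holding the page down, 60 mm across, 62 mm high, loose. Origin at the centre of its underside.

How it is judged:
At the end, for the whole second after the job is handed in: Each marker, ink bottle and eraser, old and stray, is inside its own kind's tray (centre within 78 x 58 mm of its middle), on the floor: markers and erasers' centres under 18 mm, bottles' under 42 mm above its underside; bottles tilted under 0.15 rad; all at rest (under 0.02 m/s) (x of marker_a_c in the frame of tray_markers between -0.078 and 0.078 m and y of marker_a_c in the frame of tray_markers between -0.058 and 0.058 m and z of each of marker_a_c, marker_b_c, marker_s_c in the frame of tray_markers below 0.018 m and linear speed of each of marker_a, marker_b, marker_s, ink_a, ink_s, eraser_a, eraser_s below 0.02 m/s and x of marker_b_c in the frame of tray_markers between -0.078 and 0.078 m and y of marker_b_c in the frame of tray_markers between -0.058 and 0.058 m and x of marker_s_c in the frame of tray_markers between -0.078 and 0.078 m and y of marker_s_c in the frame of tray_markers between -0.058 and 0.058 m and x of ink_a_c in the frame of tray_inks between -0.078 and 0.078 m and y of ink_a_c in the frame of tray_inks between -0.058 and 0.058 m and z of each of ink_a_c, ink_s_c in the frame of tray_inks below 0.042 m and angle between each of ink_a_c, ink_s_c's own z axis and vertical below 0.15 rad and x of ink_s_c in the frame of tray_inks between -0.078 and 0.078 m and y of ink_s_c in the frame of tray_inks between -0.058 and 0.058 m and x of eraser_a_c in the frame of tray_erasers between -0.078 and 0.078 m and y of eraser_a_c in the frame of tray_erasers between -0.058 and 0.058 m and z of each of eraser_a_c, eraser_s_c in the frame of tray_erasers below 0.018 m and x of eraser_s_c in the frame of tray_erasers between -0.078 and 0.078 m and y of eraser_s_c in the frame of tray_erasers between -0.058 and 0.058 m); the robot touches nothing.
It fails at once if the mug of pens, tape roll, gouache jar or paperweight is shifted by more than 20 mm or tipped by more than 0.3 rad (distance of any of mug, tape, jar, weight from where it was at the start of the episode above 0.02 m or angle between any of mug, tape, jar, weight's own z axis and vertical above 0.3 rad).
It fails at once if a glass ink bottle is tipped by more than 0.7 rad (angle between any of ink_a_c, ink_s_c's own z axis and vertical above 0.7 rad).
It fails at once if a glass ink bottle is dropped: it falls free at more than 0.7 m/s (a drop of about 25 mm) ((linear speed of ink_a above 0.7 m/s and contact force between ink_a and anything else below 0.01 N) or (linear speed of ink_s above 0.7 m/s and contact force between ink_s and anything else below 0.01 N)).
It also fails if it takes over 72 s, if anything falls off the work surface, if the arm or the gripper's body presses on something with over 40 N, if the wrist force passes 120 N, or if a joint passes its speed limit or range.

## Working session

There is one attempt and no reset: what is moved stays moved. The work goes in short steps, each a Python script; the robot and the scene stay as the last script left them, time stands still between calls to the robot, and variables do not carry over. Pictures are saved under pics/ and viewed, about 8 in all and at most 12, crops included, and the job is handed in when it is done.

```bash
mkdir -p pics; python3 - <<'E'
from station import *
import cv2,numpy as np
for n in ("scene","side"):
    cv2.imwrite(f"pics/{n}0.png",cv2.cvtColor(read_camera(n),cv2.COLOR_RGB2BGR))
    c=camera_info(n);print(n,c)
c=camera_info("wrist");print(c,get_time(),get_ee_rot())
E
```

```text
scene {'intrinsics': array([[496.91070905,   0.        , 257.96205052],
       [  0.        , 496.91070905, 192.25437045],
       [  0.        ,   0.        ,   1.        ]]), 'T': array([[ 0.67745105, -0.43112403,  0.59597999,  1.17306978],
       [ 0.73555948,  0.40092253, -0.54608916, -0.62339668],
       [-0.00350964,  0.80832741,  0.58872276,  0.72757356],
       [ 0.        ,  0.        ,  0.        ,  1.        ]])}
side {'intrinsics': array([[351.19388281,   0.        , 260.04333611],
       [  0.        , 351.19388281, 193.71901371],
       [  0.        ,   0.        ,   1.        ]]), 'T': array([[ 7.97385216e-01,  3.22797364e-01, -5.09881044e-01,
         1.07958020e-01],
       [-6.03470548e-01,  4.26997981e-01, -6.73421133e-01,
        -5.63815611e-01],
       [ 3.39610223e-04,  8.44674249e-01,  5.35280579e-01,
         5.09369863e-01],
       [ 0.00000000e+00,  0.00000000e+00,  0.00000000e+00,
         1.00000000e+00]])}
{'intrinsics': array([[315.77505941,   0.        , 256.90002017],
       [  0.        , 315.77505941, 188.6983295 ],
       [  0.        ,   0.        ,   1.        ]]), 'tool_from_camera': array([[ 9.99999971e-01,  2.22984485e-04,  8.55599464e-05,
        -1.15546359e-03],
       [ 2.38136916e-04, -9.58285495e-01, -2.85812620e-01,
        -7.83146894e-02],
       [ 1.82590758e-05,  2.85812632e-01, -9.58285521e-01,
        -1.87519101e-01],
       [ 0.00000000e+00,  0.00000000e+00,  0.00000000e+00,
         1.00000000e+00]])} 0.1 [-1.11674167e-05  9.99999742e-01  3.50058364e-06 -7.18719744e-04]
```

View pics/scene0.png

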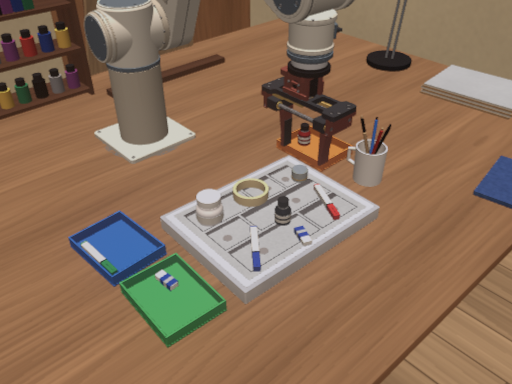

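View pics/side0.png

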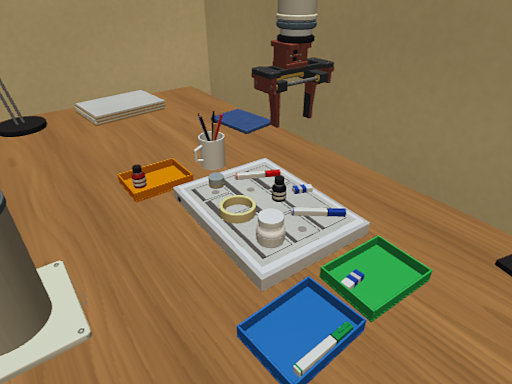

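Both views show everything: blue tray nearer right and green farther right (negative y), orange nearer left, mug farther left. I'll cast rays for rough positions, then take wrist views from above.

```bash
cat > h.py <<'E'
from station import *
import cv2,numpy as np
from scipy.spatial.transform import Rotation as R
def quat(yaw):   # tool down, tool x at angle yaw in world
    r=(R.from_euler('z',yaw)*R.from_quat([1,0,0,0])).as_quat()
    return [r[3],r[0],r[1],r[2]]
def cast(K,T,px,z):
    px=np.atleast_2d(px).astype(float)
    d=np.c_[(px[:,0]-K[0,2])/K[0,0],-(px[:,1]-K[1,2])/K[1,1],-np.ones(len(px))]@T[:3,:3].T
    o=T[:3,3]; return (o+d*((z-o[2])/d[:,2])[:,None])[:,:2]
def wristT():
    T=np.eye(4);q=get_ee_rot();T[:3,:3]=R.from_quat([q[1],q[2],q[3],q[0]]).as_matrix();T[:3,3]=get_tcp_pos()
    return T@camera_info("wrist")["tool_from_camera"]
def snap(name):
    T=wristT();im=cv2.cvtColor(read_camera("wrist"),cv2.COLOR_RGB2BGR)
    cv2.imwrite(f"pics/{name}.png",im);np.save(f"pics/{name}.npy",T);return im,T
KW=camera_info("wrist")["intrinsics"]
E
python3 - <<'E'
from h import *
for n,L in dict(scene=dict(red=(327,201,.045),blue=(255,247,.045),ink=(283,202,.092),er=(303,236,.045),green=(172,297,.0),bt=(117,247,0),ot=(313,147,0),mug=(369,180,0),jar=(209,197,.095),tape=(251,190,.055),wt=(300,170,.065)),
 side=dict(red=(259,175,.045),blue=(320,212,.045),ink=(279,181,.092),er=(302,188,.045),green=(376,277,0),bt=(302,330,0),ot=(155,179,0),jar=(270,215,.095),tape=(238,208,.055),wt=(216,178,.065),mug=(212,166,0))).items():
    c=camera_info(n)
    for k,v in L.items(): print(n,k,cast(c["intrinsics"],c["T"],v[:2],v[2]).round(3))
E
```

```text
scene red [[0.614 0.102]]
scene blue [[ 0.617 -0.122]]
scene ink [[ 0.591 -0.019]]
scene er [[ 0.66  -0.026]]
scene green [[ 0.576 -0.303]]
scene bt [[ 0.377 -0.308]]
scene ot [[0.382 0.314]]
scene mug [[0.592 0.297]]
scene jar [[ 0.474 -0.125]]
scene tape [[ 0.475 -0.005]]
scene wt [[0.504 0.127]]
side red [[0.605 0.097]]
side blue [[ 0.612 -0.124]]
side ink [[ 0.575 -0.021]]
side er [[ 0.652 -0.022]]
side green [[ 0.59  -0.306]]
side bt [[ 0.391 -0.307]]
side ot [[0.398 0.324]]
side jar [[ 0.47  -0.118]]
side tape [[ 0.464 -0.01 ]]
side wt [[0.487 0.122]]
side mug [[0.571 0.294]]
```

```bash
python3 - <<'E'
from h import *
ims=[]
for n,y in (("L",.22),("R",-.1)):
    move_pose([.52,y,.34],quat(0)); im,T=snap(n); ims.append(im)
    print(get_time())
E
```

```text
1.2417
2.5083
```

View pics/L.png

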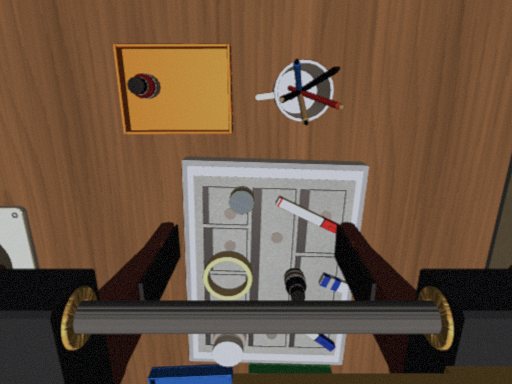

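View pics/R.png

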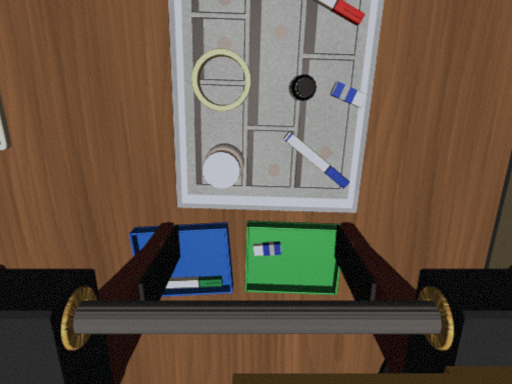

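Left view: red marker about (279,202)-(338,231), orange tray corners (115,44) to (232,133), its bottle at the left end, mug at (304,90). Right view: ink cap (304,87), eraser (347,95), blue marker (288,135)-(346,185), blue tray about (131,228)-(232,292) with its marker at the bottom edge, green tray (246,222)-(340,292) with its eraser at left.

```bash
python3 - <<'E'
from h import *
def p(n,px,z): return cast(KW,np.load(f"pics/{n}.npy"),px,z)
# colour masks -> outlines
def blob(n,lo,hi,roi):
    im=cv2.imread(f"pics/{n}.png");m=cv2.inRange(cv2.cvtColor(im,cv2.COLOR_BGR2HSV),lo,hi)
    k=np.zeros_like(m);x0,y0,x1,y1=roi;k[y0:y1,x0:x1]=m[y0:y1,x0:x1]
    ys,xs=np.nonzero(k);return np.c_[xs,ys]
def rect(q):
    (c,s,a)=cv2.minAreaRect(q.astype(np.float32)*1000); return np.round([*c,*s,a],1)
c=lambda n,*a:blob(n,*a)
red=c("L",(0,150,80),(8,255,255),(300,190,360,250)); print("redcap",rect(p("L",red,.0425)))
red=c("R",(0,150,80),(8,255,255),(300,0,380,40)); print("redcapR",rect(p("R",red,.0425)))
b=(105,130,60),(125,255,255)
print("bluecap",rect(p("R",c("R",*b,(315,155,360,200)),.0425)))
print("eraser blue",rect(p("R",c("R",*b,(325,75,370,112)),.0475)))
print("bluetray",rect(p("R",c("R",*b,(120,210,240,310)),.028)))
print("greentray",rect(p("R",c("R",(50,120,50),(75,255,255),(240,210,345,300)),.028)))
print("orangetray",rect(p("L",c("L",(8,180,80),(22,255,255),(100,30,245,145)),.028)))
print("marker red",p("L",[(279,202)],.0425),"R red end",p("R",[(362,19)],.0425))
print("blue ends",p("R",[(288,135),(346,185)],.0425))
print("ink cap",p("R",[(304,87)],.095),"jar",p("R",[(222,169)],.097),"wt",p("L",[(241,194)],.065),"tape",p("R",[(221,80)],.059),"mug",p("L",[(304,91)],.095))
print("in-tray: ink",p("L",[(138,87)],.064),"er",p("R",[(267,249)],.017),"mk",p("R",[(167,285),(221,282)],.019))
for n in "LR":
  im=cv2.imread(f"pics/{n}.png")
L=cv2.imread("pics/R.png")[60:210,260:400]; cv2.imwrite("pics/crop.png",cv2.resize(L,None,fx=5,fy=4,interpolation=cv2.INTER_CUBIC)[:600])
E
```

```text
redcap [640.1  88.5  14.6  28.5  62.5]
redcapR [644.9  88.4  15.3  41.4  63.4]
bluecap [ 645.5 -146.    13.4   39.4   50.5]
eraser blue [645.7 -18.1  19.6  30.2  67.1]
bluetray [ 386.5 -303.7  170.3  138.3    3.3]
greentray [ 583.2 -299.3  139.   170.    87.8]
orangetray [394.6 304.3 129.2 171.2  90. ]
marker red [[0.55435724 0.13038985]] R red end [[0.66413156 0.078848  ]]
blue ends [[ 0.56637686 -0.08025363]
 [ 0.66120092 -0.15954871]]
ink cap [[ 0.58037062 -0.01172161]] jar [[ 0.47021855 -0.12076136]] wt [[0.49419631 0.15115602]] tape [[ 0.46856136 -0.00155384]] mug [[0.58020797 0.30172472]]
in-tray: ink [[0.35279103 0.30750544]] er [[ 0.53697829 -0.28580871]] mk [[ 0.3527844  -0.35835605]
 [ 0.45277736 -0.35201883]]
```

```bash
cat >> h.py <<'E'
d=np.deg2rad
def wrap(a): return (a+90)%180-90
def pick(x,y,a,op,z=.038):
    q=quat(d(a)); command_gripper(op/88); move_pose([x,y,.14],q); movel([x,y,z],v=.12)
    command_gripper(0); w=get_grip_width()*88; movel([x,y,.18],v=.15)
    print("picked width mm",round(w,1),"after lift",round(get_grip_width()*88,1),"t",round(get_time(),1)); return w
def place(tray,lx,ly,a,w,z=.0085,extra=10,v=.08):
    X,Y,t=tray; c,s=np.cos(d(t)),np.sin(d(t)); x,y=X+c*lx-s*ly,Y+s*lx+c*ly
    move_pose([x,y,.18],quat(d(a))); movel([x,y,.05],v=.15)
    h=movel([x,y,z],v=v,until_force=4); print("contact",h,"z",round(get_tcp_pos()[2],4))
    command_gripper((w+extra)/88); movel([x,y,.16],v=.15); print("placed",x.round(3),y.round(3),"t",round(get_time(),1))
BLUE=(.3865,-.3065,3.3);GREEN=(.583,-.303,-2.2);ORANGE=(.395,.303,0)
E
python3 - <<'E'
from h import *
w=pick(.655,-.022,67,50)
if 15<w<25: place(GREEN,.025,0,-2.2,w)
E
```

```text
picked width mm 0.3 after lift 0.6 t 7.2
```

```bash
python3 - <<'E'
from h import *
command_gripper(1); move_pose([.63,-.0,.25],quat(0)); snap("E")
print(get_tcp_pos())
E
```

```text
[ 6.29877909e-01 -1.04070529e-04  2.49625948e-01]
```

View pics/E.png

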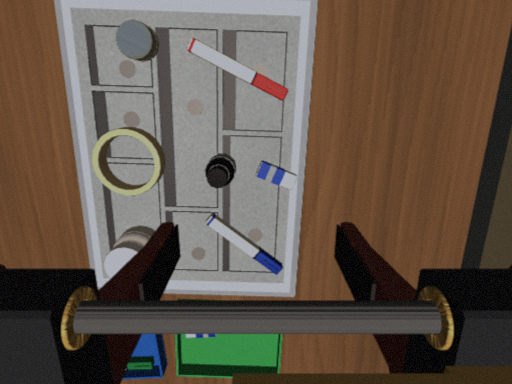

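Nothing moved: eraser at about (257..297, 163..188), centre (277,175), so the jaws closed off it. I'll recheck the geometry from this view.

```bash
python3 - <<'E'
from h import *
T=np.load("pics/E.npy")
print("er",cast(KW,T,[(277,175),(259,168),(295,183)],.048))
print("blue",cast(KW,T,[(210,220),(278,268)],.05),"red",cast(KW,T,[(191,45),(285,95)],.05),"ink cap",cast(KW,T,[(218,177)],.095), "inkbase", cast(KW,T,[(221,163)],.055))
print("lightbox corners",cast(KW,T,[(316,0),(296,296),(82,286)],.035))
R_=np.load("pics/R.npy");print("lbR",cast(KW,R_,[(357,212),(180,206)],.035))
c=camera_info("side");K,S=c["intrinsics"],c["T"]
for n,px,z in (("lb corner near",(256,256),.035),("right",(367,219),.035)): print(n,cast(K,S,px,z))
E
```

```text
er [[ 0.65420444 -0.01966695]
 [ 0.6313172  -0.01059211]
 [ 0.67743876 -0.03018756]]
blue [[ 0.56687936 -0.0804047 ]
 [ 0.6580026  -0.15171334]] red [[0.55425593 0.13166233]
 [0.66161841 0.07774955]] ink cap [[ 0.58515722 -0.01021898]] inkbase [[ 0.58437985 -0.00273221]]
lightbox corners [[ 0.69515166  0.18051998]
 [ 0.68670536 -0.20731447]
 [ 0.37273683 -0.19069366]]
lbR [[ 0.68545365 -0.20839289]
 [ 0.39172819 -0.1977793 ]]
lb corner near [[ 0.41502003 -0.14514126]]
right [[ 0.68859271 -0.19855921]]
```

```bash
python3 - <<'E'
from h import *
x,y=.654,-.020
command_gripper(50/88);move_pose([x,y,.14],quat(d(67)));print(get_grip_width()*88,get_tcp_pos(),get_ee_rot())
h=movel([x,y,.0345],v=.08,until_force=5);print(h,get_tcp_pos())
s=cv2.cvtColor(read_camera("scene"),cv2.COLOR_RGB2BGR)[130:280,210:410]
im,T=snap("down")
command_gripper(0);wait(.3);print("w",get_grip_width()*88,get_tcp_pos())
s2=cv2.cvtColor(read_camera("scene"),cv2.COLOR_RGB2BGR)[130:280,210:410]
cv2.imwrite("pics/down2.png",np.hstack([cv2.resize(s,None,fx=2,fy=2),cv2.resize(s2,None,fx=2,fy=2)]))
print(get_time())
E
```

```text
49.71388137926766 [ 0.65424251 -0.0199738   0.14035326] [1.42989296e-04 8.34228638e-01 5.51418638e-01 2.13126227e-04]
False [ 0.6544862  -0.02002214  0.03514573]
w 0.5312783648199367 [ 0.65400891 -0.02000505  0.03451616]
14.3917
```

View pics/down2.png

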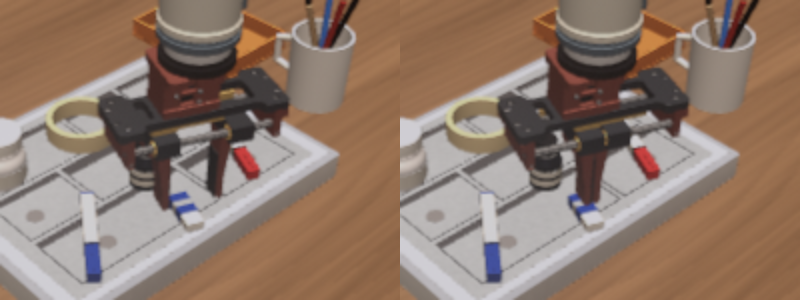

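```bash
python3 - <<'E'
from h import *
c=camera_info("scene");K,S=c["intrinsics"],c["T"]
for z in (.035,.048,.06,.075): 
    print(z,cast(K,S,[(304.5,230.5),(291.5,233.5),(317.5,227.5)],z).round(3).tolist())
i=np.linalg.inv(S)
for P in ((.654,-.02,.035),(.654,-.02,.048),(.654,-.02,.055)):
    v=i@np.r_[P,1]; print(P,K[0,2]+K[0,0]*v[0]/-v[2],K[1,2]-K[1,1]*v[1]/-v[2])
im=cv2.imread("pics/down.png");cv2.imwrite("pics/down_b.png",cv2.resize(im[60:384],None,fx=1.5,fy=1.5))
E
```

```text
0.035 [[0.642, -0.002], [0.63, -0.03], [0.654, 0.026]]
0.048 [[0.652, -0.014], [0.64, -0.041], [0.664, 0.013]]
0.06 [[0.661, -0.025], [0.65, -0.051], [0.673, 0.002]]
0.075 [[0.673, -0.038], [0.661, -0.064], [0.684, -0.012]]
(0.654, -0.02, 0.035) 302.88660713691473 236.9448319257963
(0.654, -0.02, 0.048) 303.19572261563115 232.248109801717
(0.654, -0.02, 0.055) 303.3640632820494 229.69032998547428
```

View pics/down_b.png

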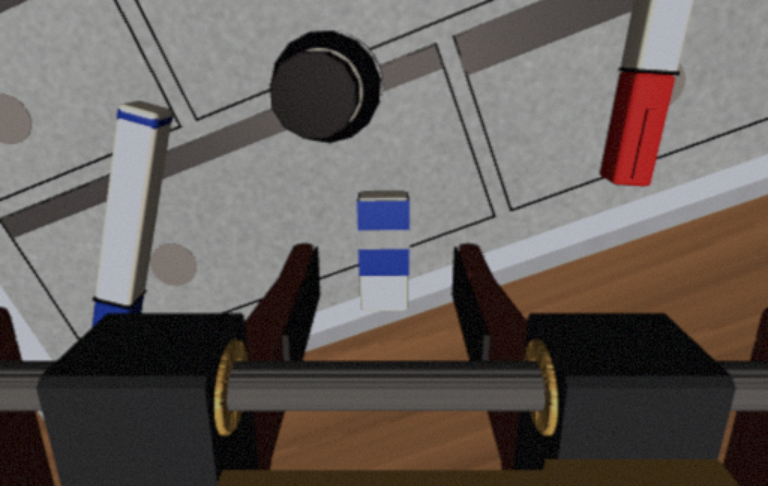

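The eraser is centred between the jaws, but the fingertips appear about 25 mm higher than the stated TCP, in both views. I'll probe that by touching down gently.

```bash
python3 - <<'E'
from h import *
z=get_tcp_pos()[2]
h=movel([.654,-.020,.005],v=.03,until_force=4); print(h,get_tcp_pos(),get_ft_force()); 
movel([.654,-.020,.07],v=.15); print(get_time())
E
```

```text
True [ 0.65413757 -0.02000005  0.02249415] [-0.4876544  -0.31095593  5.2585883 ]
15.4
```

```bash
sed -i 's/z=.038):/z=.0125):/; s/z=.0085,extra/z=-.017,extra/; s/movel(\[x,y,.05\],v=.15)/movel([x,y,.02],v=.18)/' h.py
python3 - <<'E'
from h import *
w=pick(.654,-.020,67,50)
if 15<w<25: place(GREEN,.025,0,-2.2,w)
E
```

```text
picked width mm 19.8 after lift 19.5 t 19.7
contact True z -0.0186
placed 0.608 -0.304 t 24.1
```

```bash
python3 - <<'E'
from h import *
w=pick(.6128,-.118,51,46)
if 10<w<20: place(BLUE,0,-.008,93.3,w)
E
```

```text
picked width mm 14.6 after lift 14.4 t 28.4
contact True z -0.0184
placed 0.387 -0.314 t 32.9
```

```bash
python3 - <<'E'
from h import *
w=pick(.583,-.011,90,64,z=.0185)
if 30<w<40: place(ORANGE,.032,0,90,w,z=-.0125,extra=20,v=.04)
snap("ink"); print(get_time())
E
```

```text
picked width mm 35.5 after lift 35.3 t 38.0
contact True z -0.0122
placed 0.427 0.303 t 42.9
42.9833
```

```bash
python3 - <<'E'
from h import *
w=pick(.6085,.1045,64,46)
if 10<w<20: place(BLUE,0,.029,93.3,w,extra=8)
move_pose([.5,-.13,.3],quat(0)); im,_=snap("fin")
s=read_camera("scene"); sd=read_camera("side")
f=lambda a:cv2.cvtColor(a,cv2.COLOR_RGB2BGR)
cv2.imwrite("pics/final.png",np.hstack([cv2.resize(im,(400,300)),cv2.resize(f(s),(400,300))]))
cv2.imwrite("pics/final.png",np.vstack([cv2.imread("pics/final.png"),np.hstack([cv2.resize(f(sd),(400,300)),cv2.resize(cv2.imread("pics/ink.png"),(400,300))])]))
print(get_time())
E
```

```text
picked width mm 15.0 after lift 14.7 t 47.5
contact True z -0.0183
placed 0.385 -0.278 t 52.4
54.2917
```

View pics/final.png

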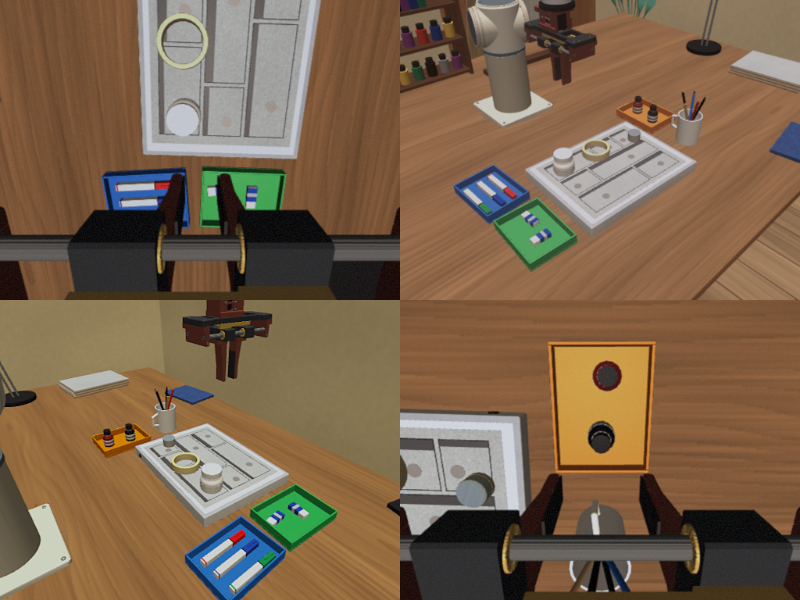

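The composite shows all three markers flat in the blue tray, two erasers flat in the green one and both bottles upright in the orange one. The bystanders look unmoved and the robot is clear, so I'm handing in.

```bash
python3 - <<'E'
from station import *
job_done(); print(get_time())
E
```

```text
the job is handed in; nothing more can be done
the job is handed in; nothing more can be done
```

All four strays are sorted and the job was handed in at about 54 s of the 72 s allowed. The eraser is in the green tray, both markers are in the blue tray, and the ink bottle is upright in the orange tray.

- **Failed grasps:** My first two tries at the eraser closed on nothing. The images and a gentle touch on the eraser showed the real fingertips sit about 25.5 mm short of the stated TCP. I lowered every grasp and placing by that amount, and all four grasps then held, at widths of 19.5, 14.4, 35.3 and 14.7 mm.
- **Final checks:** Each item was lowered until it touched the tray floor, with contact within about 1 mm of the expected height. The last scene, side and wrist pictures showed everything lying flat or standing upright in its own tray, with nothing stacked or on a rim. The mug, tape, jar and paperweight looked unmoved and the gripper was clear. I judged this last check by eye and did not re-measure final positions.

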